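# Unlock the sample chest and hold the key turned

## Robot

A 6-joint arm with a two-finger parallel gripper is mounted at the origin on the work surface. World frame = base frame: x ahead of the robot, y to its left, z up, the work surface at z = 0. Lengths are in mm, angles in rad, forces in N, time in s.
With the tool pointing down it reaches from about 375 to 825 mm from the base axis. Payload 5.5 kg.
Tool frame: the origin (TCP) lies on the centre line of the jaws, within the pads' length; the fingertips stand 14 mm ahead of it and the grasp point (between the pads) lies 5 mm behind it; z points along the fingers, y is the line along which they close (so a half turn about z gives the same grasp; the last joint's range is limited). The gripper opens to 85 mm and grips with 20 to 120 N. Pads are 22 mm wide; open, the fingers measure 114 mm over their backs; the gripper's body (76 mm by 85 mm) begins 54 mm behind the grasp point. The pads swing forward as they close: fully open they stand 13 mm farther back than shut.
Start: joints at [-1.283, 0.314, -0.047, 1.21, 0, 1.571], TCP at [170.303, -575.319, 209.199] pointing down, gripper open.
Joint ranges: [-2.67, 2.67], [-0.69, 1.73], [-1.03, 1.25], [-2.08, 2.16], [-1.42, 1.45], [-3.14, 3.14]. Speed limits (rad/s): [2.39, 2.39, 3.01, 3.14, 3.14, 3.14].

## Interface

Orientations are given as a rotation vector (axis times angle).
In Python, from station import status, vision, arm gives the robot as it stands.
- The arm moves only by the tool arm_command, never from a script. Its argument "steps" is one flat list of numbers, 4 for each row, row after row: the shift along the tool's x, y, z in m, then the turn about the tool's z in rad. In form: [x, y, z, spin, x, y, z, spin, ...]. A call has 1 to 12 rows; each row is the pose to reach, as a shift and turn from the pose commanded when the call began, along the tool's axes at that moment; what a row does not reach only later rows make up. A row lasts 1/8 s, in which the tool goes at most 62.5 mm and 10.7 degrees, less where a joint would pass 70% of its speed; a pose out of reach is approached as far as the arm can. A call with a gripper value outside its range is refused whole. "gripper" is the closure in counts, from 0 (fully open) to 255 (shut), set as the call begins (left out, the last holds). The fingers move at their own pace and stop on an object; "force" is the grip in N (left out, the last holds). Time passes only in rows, so rows that repeat a pose let the fingers close. It gives the time, the measured TCP pose, the force, the opening and the grip force at its end, in the units of the state.
- status.read_state(): the state, without advancing time (a new reading comes with each control period).
- vision.capture(name): name is "scene" or "top" or "wrist"; returns (picture, depth): 420x560x3 uint8, red, green, blue; 420x560 float32, mm along the optical axis (not along the pixel's ray), 0 where there is no reading.
- vision.camera_params(name): a dict with "intrinsics" (3x3 intrinsics, pixels), "eye" and "rotation" of the camera in the world; the wrist camera has in their place "tool_from_camera" (4x4, takes a point from camera to tool coordinates, whose origin is the TCP and whose axes are the flange's). Camera axes: x right, y up, looking along -z (the intrinsics and any distortion apply to the point x, -y, -z); pixel columns grow to the right and rows downward; lengths in mm; the calibration is good to about 2 mm. A picture is of the moment at which its call begins: read the wrist's pose just before it. camera_params takes no time and is no camera call.
- arm.sign_off(): hands the job in; it is judged then, once.
The state is a dict: "t": time; "q": joint angles; "qvel": joint speeds; "effort": joint torques, N m; "position": TCP position; "orientation": TCP orientation; "wrist_force": force on the tool from outside, world axes, zero at the start; "wrist_torque": the same for the moment, N m; "opening": opening from 0.0 (shut) to 1.0 (fully open); "gripper_force": force on a finger pad.
Only numpy, scipy, OpenCV 4.12 (cv2) and the standard library are available. Lean on these libraries where they do the work, as an engineer would, in place of code of your own. Each camera call takes 0.05 s, during which the arm holds its last target. There are 200 camera calls.

## Task

The white sample chest must be unlocked: lift the tube rack off its lid and stand it upright in the middle of the dark rubber mat, without tipping or dropping it. Then take the key from its stand, push it all the way into the keyhole in the lid (the pins inside are sticky, so wiggle it past them), and turn it a quarter turn clockwise, seen from above, as far as it goes, against its spring. Finish still gripping the key and holding it turned, and leave the bottle, the jar and the cardboard box where they are.

Things in the scene. Friction and masses are not known exactly. Their poses are not given: they have to be found in the camera images.
- rack_center (a point): A point in the middle of the tube rack, 46 mm above its underside: white plastic rack 120 mm long (its x), 52 mm wide (y), 84 mm high with two rows of frosted, partly purple-capped tubes fixed in it; 0.2 to 0.4 kg. Flat walls 52 mm apart, for gripping, reach from 29 to 63 mm above the underside. It starts on the chest's lid, over the keyhole.
- mat_center (a point): Centre of the top of the dark rubber mat on the bench, 180 mm (its x) by 160 mm (y), 3 mm thick, fixed; left or right of the chest.
- key_head (a point): Centre of the key's black plastic head, 32 mm wide (key x), 10 mm thick (y), 50 mm high. Below it a collar 22 mm across and 4 mm high, then 16 mm of round shank (5 mm thick), then the flat bit 16 mm wide (x), 5 mm thick (y), 10 mm high, its lowest 3 mm narrowed to 12 x 3 mm. Same after half a turn about z. About 60 g.
- key_tip (a point): Lower end of the key, middle of the bit, 55 mm below key_head; same axes.
- stand: Key stand: aluminium block 60 (x) x 50 (y) x 30 mm, fixed; origin at the centre of its underside. The key starts upright in its slot, head up, collar resting on the block's top; lifted straight up by 35 mm it is free.
- keyhole (a point): Centre of the keyhole's mouth, level with the lid's top, in a steel plate 50 x 36 mm. Slot 21 mm long (x), 7.6 mm wide (y), with a bevelled lead-in, 3 mm wide and 4.5 deep, all round. The first 13.5 mm of the slot are fixed, the key cannot turn there; below it sits the plug. Fully in: the collar lies on the plate, key_tip 26 mm below this point.
- chest: White fixed chest, lid 190 (x) x 250 (y) mm, top 90 mm up; origin at its underside's centre. Bolt case on its +x side 16 mm high. In the keyhole two sticky pins stick out about 4 mm from the long sides, 5 mm either side of the middle, 6.5 to 11.5 mm down, and stay where pushed. A straight push jams on them, tip 7 to 13 mm down; repeated light pushes (some 9 N) with shifts of 1 to 2 mm across the slot, or small twists, work them aside.
- plug (a joint): Turning plug of the lock, rad: 0 locked (start), grows clockwise from above, 1.57 at its stop. A spring (0.03 to 0.1 N m) turns it back when the key is let go. The key has play in it and must turn 0.2 to 0.3 rad farther than the plug, about 1.8 rad, to reach the stop. A steel bolt on the lid is drawn back 23 mm as it turns.
- bottle: Bystander: amber bottle, 64 mm diameter, 150 mm high; origin at the centre of its underside.
- jar: Bystander: white jar, 72 mm diameter, 80 mm high; origin at the centre of its underside.
- cryobox: Bystander: small closed cardboard freezer box, 72 x 72 x 50 mm; origin at the centre of its underside.

How it is judged:
By the outcome, as a careful person would: the job done as asked, in the order asked, and still so for the second after the job is handed in, while the arm keeps its last pose, push and grip.
It also fails if it takes over 72 s, if anything falls off the work surface, if the arm or the gripper's body presses on something with over 40 N, if the wrist force passes 120 N, or if a joint passes its speed limit or range.

## Working session

There is one attempt and no reset: what is moved stays moved. The work goes in short steps, Python scripts to look and compute and a tool call to move; the robot and the scene stay as the last step left them, time stands still between calls to the robot, and variables do not carry over. Pictures are saved under pics/ and viewed, at most 10 in all, crops included, and the job is handed in when it is done.

Besides the shell and the picture viewer there is one more tool, called after "Emit:" in YAML: its name, and indented under it one key for each argument. arm_command: Moves the arm, as the interface text tells. Its arguments: {"type":"object","properties":{"steps":{"type":"array","items":{"type":"number"}},"gripper":{"type":"number"},"force":{"type":"number"}},"required":["steps"]}

```bash
mkdir -p pics; ls; cat > h.py <<'E'
import numpy as np, cv2
from scipy.spatial.transform import Rotation as R
from station import status, vision, arm
def cap(name, fn=None):
    s=status.read_state(); p,d=vision.capture(name); c=vision.camera_params(name)
    K=np.array(c["intrinsics"])
    if name=="wrist":
        T=np.eye(4); T[:3,:3]=R.from_rotvec(s["orientation"]).as_matrix(); T[:3,3]=s["position"]
        T=T@np.array(c["tool_from_camera"])
    else:
        T=np.eye(4); T[:3,:3]=np.array(c["rotation"]); T[:3,3]=c["eye"]
    if fn: cv2.imwrite("pics/"+fn,p[:,:,::-1])
    v,u=np.mgrid[0:420,0:560]
    X=np.stack([(u-K[0,2])/K[0,0]*d,-(v-K[1,2])/K[1,1]*d,-d],-1)
    W=X@T[:3,:3].T+T[:3,3]; W[d==0]=np.nan
    return p,d,W,K,T
E
python3 - <<'E'
from h import *
s=status.read_state(); print({k:np.round(v,3).tolist() for k,v in s.items()})
for n in ("top","scene"):
    p,d,W,K,T=cap(n,n+"0.png"); np.savez("/tmp/"+n,p=p,W=W)
    print(n,K.tolist(),T.round(2).tolist(), {k:v for k,v in vision.camera_params(n).items() if k not in("intrinsics","eye","rotation")})
print(vision.camera_params("wrist"))
E
```

```text
pics
{'t': 0.0, 'q': [-1.283, 0.314, -0.048, 1.21, 0.0, 1.571], 'qvel': [0.0, -0.0, -0.001, 0.0, -0.001, -0.001], 'effort': [-0.004, -53.959, 33.975, 0.019, -0.001, -0.0], 'position': [170.127, -574.732, 208.339], 'orientation': [-3.107, -0.45, 0.0], 'wrist_force': [0.0, -0.016, -0.011], 'wrist_torque': [-0.027, -0.014, 0.019], 'gripper_force': 0.0, 'opening': 1.003}
top [[400.17009106840817, 0.0, 276.81881135028937], [0.0, 400.17009106840817, 207.36918307191098], [0.0, 0.0, 1.0]] [[0.06, -0.04, -1.57, 540.21], [0.06, -0.04, -1.57, -2.51], [0.06, -0.04, -1.57, 973.99], [0.0, 0.0, 0.0, 1.0]] {}
scene [[439.1808006380115, 0.0, 275.3040822895323], [0.0, 439.1808006380115, 202.3276822819531], [0.0, 0.0, 1.0]] [[0.51, 0.45, 1.39, 1190.55], [0.51, 0.45, 1.39, -93.53], [0.51, 0.45, 1.39, 941.59], [0.0, 0.0, 0.0, 1.0]] {}
{'intrinsics': array([[292.04236621,   0.        , 274.59297605],
       [  0.        , 292.04236621, 207.22613415],
       [  0.        ,   0.        ,   1.        ]]), 'tool_from_camera': array([[-6.21254805e-04,  9.63850105e-01,  2.66444344e-01,
         6.81677298e+01],
       [ 9.99999057e-01,  9.25097424e-04, -1.01484995e-03,
        -5.52508233e-01],
       [-1.22465021e-03,  2.66443463e-01, -9.63849771e-01,
        -1.65043888e+02],
       [ 0.00000000e+00,  0.00000000e+00,  0.00000000e+00,
         1.00000000e+00]])}
```

View pics/top0.png

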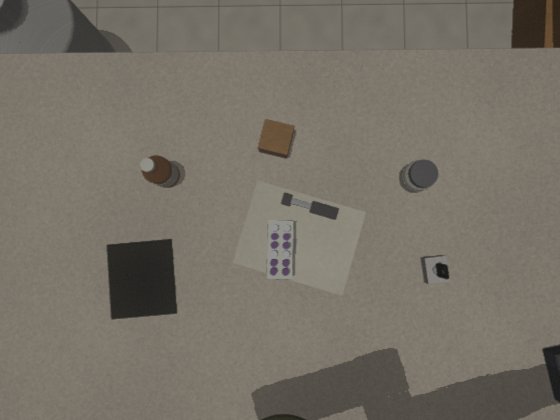

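The top view shows the rack at px (281,249) on the chest lid (corners (260,181), (366,212), (344,294), (233,263)). The mat is at (142,279), the stand and key at (437,270), the bottle at (157,170), the jar at (421,175) and the box at (277,138). The camera rotation is a rotation vector, so I'll fix the helper.

```bash
sed -i 's/T\[:3,:3\]=np.array(c\["rotation"\])/T[:3,:3]=R.from_rotvec(np.ravel(c["rotation"])).as_matrix() if np.size(c["rotation"])==3 else np.array(c["rotation"])/' h.py
cat >> h.py <<'E'
def rect(W,m,name=""):
    "largest blob of mask m -> min-area rect in world xy (mm), long-side direction in deg"
    n,l,st,_=cv2.connectedComponentsWithStats(m.astype(np.uint8))
    k=1+np.argmax(st[1:,4]); P=W[l==k]; 
    r=cv2.minAreaRect(P[:,:2].astype(np.float32)); b=cv2.boxPoints(r)
    e1,e2=b[1]-b[0],b[2]-b[1]; e=e1 if np.hypot(*e1)>np.hypot(*e2) else e2
    print(name,"c",np.round(r[0],1),"size",np.round(sorted(r[1]),1),"long deg",round(np.degrees(np.arctan2(e[1],e[0]))%180,1),"z",np.round(np.median(P[:,2]),1),"n",len(P),st[k,:4])
    return r
def win(u0,u1,v0,v1):
    m=np.zeros((420,560),bool); m[v0:v1,u0:u1]=1; return m
E
python3 - <<'E'
from h import *
p,d,W,K,T=cap("top"); Z=W[:,:,2]; g=p.max(-1)
print(T.round(3))
rect(W,(g<60)&(abs(Z)<12)&win(90,190,225,330),"mat")
rect(W,(abs(Z-90)<6)&win(220,380,170,305),"lid")
rect(W,(Z>125)&win(250,310,205,295),"rack top")
for z in (140,165,176): rect(W,(Z>z)&win(250,310,205,295),"rack>%d"%z)
rect(W,(Z>15)&(Z<45)&win(405,470,245,300),"stand")
rect(W,(Z>50)&win(405,470,245,300),"key")
rect(W,(Z>94)&(Z<125)&win(275,345,185,225),"bolt")
for n,w in(("bottle",(130,190,145,195)),("jar",(395,445,150,200)),("box",(250,305,110,165))): rect(W,(Z>20)&win(*w),n)
Zr=Z[205:295,250:310]; print(np.nanpercentile(Zr,[50,90,95,99]))
p,d,W,K,T=cap("scene"); Z=W[:,:,2]
# key / rack in world
for nm,(x,y,r),zl in(("key",(395,-380,50),34),("rack",(435,-10,90),100)):pass
np.save("/tmp/Ws",W)
E
```

```text
[[-2.00000e-03  9.98000e-01 -6.50000e-02  5.40209e+02]
 [-1.00000e+00 -3.00000e-03 -1.60000e-02 -2.51300e+00]
 [-1.60000e-02  6.50000e-02  9.98000e-01  9.73991e+02]
 [ 0.00000e+00  0.00000e+00  0.00000e+00  1.00000e+00]]
mat c [432.  341.4] size [159.  177.7] long deg 5.1 z 3.4 n 4774 [107 239  70  80]
lid c [532. -36.] size [190.5 250.8] long deg 73.4 z 90.8 n 7798 [232 181 134 115]
rack top c [508.1   5.9] size [ 51.9 120. ] long deg 178.4 z 154.7 n 1495 [266 220  27  60]
rack>140 c [508.1   5.9] size [ 51.9 120. ] long deg 178.4 z 154.7 n 1495 [266 220  27  60]
rack>165 c [464.5  -5.5] size [12.  13.5] long deg 0.1 z 174.5 n 46 [282 268   7   8]
rack>176 c [459.1  -6.4] size [2.7 5.7] long deg 134.3 z 176.5 n 6 [284 273   4   3]
stand c [ 456.  -357.4] size [51.8 60.3] long deg 6.6 z 31.1 n 478 [422 255  28  29]
key c [ 456.3 -356.4] size [10.  30.7] long deg 6.5 z 79.9 n 144 [437 264  12  15]
bolt c [600.1 -58.6] size [ 26.1 124.9] long deg 73.4 z 106.0 n 567 [281 193  58  27]
bottle c [682.9 280.7] size [59.4 63.7] long deg 155.0 z 102.8 n 901 [140 155  38  32]
jar c [ 673.2 -312.5] size [66.3 67.9] long deg 158.3 z 79.8 n 955 [400 160  38  32]
box c [766.5  16. ] size [72.5 72.6] long deg 166.0 z 50.4 n 1009 [257 119  37  38]
[ 91.1020654  156.72262744 174.48751089 176.41218691]
```

View pics/scene0.png

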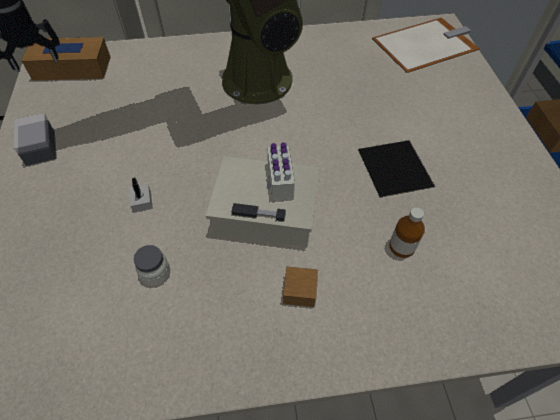

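```bash
cat >> h.py <<'E'
def go(x,y,z,psi):
    "shift (m, tool axes) and spin to bring TCP to x,y,z (mm) with tool x at psi deg"
    s=status.read_state(); M=R.from_rotvec(s["orientation"]).as_matrix()
    v=M.T@(np.array([x,y,z])-s["position"])/1000
    a=np.degrees(np.arctan2(M[1,0],M[0,0])); sp=np.radians((a-psi+90)%180-90)
    print("t",round(s["t"],2),"tcp",np.round(s["position"],1),"psi",round(a,2),"tilt",M[:,2].round(3),"q6",round(s["q"][5],2),"F",np.round(s["wrist_force"],1),"T",np.round(s["wrist_torque"],2),"open",round(s["opening"],3),"gf",round(s["gripper_force"],1))
    print(" -> shift",v.round(4),"spin",round(sp,3))
E
python3 -c "
from h import *
go(508,6,260,-1.6)"
```

```text
t 0.2 tcp [ 170.2 -575.   208.7] psi 16.49 tilt [-0.     0.001 -1.   ] q6 1.57 F [ 0.2  0.4 -0.1] T [-0.04  0.04 -0.  ] open 0.999 gf 0.0
 -> shift [ 0.4888 -0.4612 -0.0509] spin 0.316
```

Emit:
arm_command:
  steps: [0.02, -0.02, -0.03, 0, 0.06, -0.06, -0.05, 0.03, 0.1, -0.1, -0.05, 0.06, 0.145, -0.14, -0.05, 0.1, 0.19, -0.18, -0.05, 0.13, 0.235, -0.22, -0.05, 0.16, 0.28, -0.26, -0.05, 0.19, 0.32, -0.3, -0.05, 0.22, 0.36, -0.34, -0.05, 0.25, 0.4, -0.38, -0.05, 0.28, 0.44, -0.42, -0.05, 0.3, 0.465, -0.44, -0.05, 0.316]
  gripper: 0

```text
t: 1.7
position: [492.0, -19.0, 259.1]
orientation: [-3.141, 0.041, 0.0]
wrist_force: [-0.3, -1.4, 0.4]
opening: 0.999
gripper_force: 0.0
```

```bash
python3 -c "
from h import *
p,d,W,K,T=cap('wrist','w1.png'); Z=W[:,:,2]
m=(Z>135)&(Z<200)&(abs(W[:,:,0]-508)<100)&(abs(W[:,:,1]-6)<60)
rect(W,m,'rack'); rect(W,m&(Z<158),'racktop')
go(508,6,260,-1.6)"
```

```text
rack c [509.1   6.8] size [ 52.1 119.6] long deg 178.3 z 154.2 n 6935 [217 117  59 126]
racktop c [509.1   6.8] size [ 52.1 119.6] long deg 178.3 z 153.3 n 3814 [217 117  59 126]
t 1.75 tcp [493.9 -16.9 258.9] psi -1.46 tilt [ 0.001  0.002 -1.   ] q6 3.13 F [ 2.5  2.4 -0.5] T [ 0.06 -0.13  0.  ] open 1.003 gf 0.0
 -> shift [ 0.0136 -0.0233 -0.0011] spin 0.003
```

View pics/w1.png

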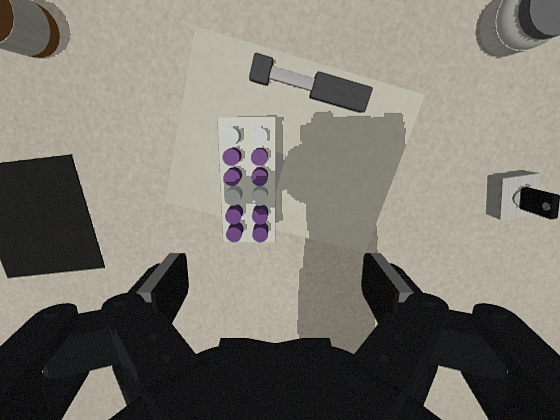

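The wrist view confirms the rack at px (247,180), and the key's black head leans out at (540,203) from perspective. Joint 6 is near its limit, so I'll turn half a turn back while I centre over the rack.

Emit:
arm_command:
  steps: [0.007, -0.01, 0, -0.18, 0.014, -0.023, 0, -0.36, 0.014, -0.023, 0, -0.54, 0.014, -0.023, 0, -0.72, 0.014, -0.023, 0, -0.9, 0.014, -0.023, 0, -1.08, 0.014, -0.023, 0, -1.26, 0.014, -0.023, 0, -1.44, 0.014, -0.023, 0, -1.62, 0.014, -0.023, 0, -1.8, 0.014, -0.023, 0, -1.98, 0.014, -0.023, 0, -2.16]

```text
t: 3.25
position: [505.7, 0.9, 259.0]
orientation: [-1.512, -2.754, 0.0]
wrist_force: [-1.2, -0.6, -0.7]
opening: 1.002
gripper_force: 0.0
```

Emit:
arm_command:
  steps: [0, 0, 0, -0.18, 0, 0, 0, -0.36, 0, 0, 0, -0.54, 0, 0, 0, -0.72, 0, 0, 0, -0.9, 0, 0, 0, -0.98, 0, 0, 0, -0.98]

```text
t: 4.12
position: [505.7, 1.0, 259.1]
orientation: [-0.048, -3.141, -0.0]
wrist_force: [1.2, -0.4, 0.8]
opening: 1.002
gripper_force: 0.0
```

```bash
python3 -c "
from h import *
go(508.6,6.4,131,178.3)"
```

```text
t 4.12 tcp [505.7   1.  259.1] psi 178.23 tilt [-0.  0. -1.] q6 0.03 F [ 1.2 -0.4  0.8] T [-0.01  0.01  0.01] open 1.002 gf 0.0
 -> shift [-0.0028  0.0055  0.1281] spin -0.001
```

Emit:
arm_command:
  steps: [-0.003, 0.0055, 0.01, 0, -0.003, 0.0055, 0.03, 0, -0.003, 0.0055, 0.05, 0, -0.003, 0.0055, 0.07, 0, -0.003, 0.0055, 0.09, 0, -0.003, 0.0055, 0.108, 0, -0.003, 0.0055, 0.12, 0, -0.003, 0.0055, 0.127, 0, -0.003, 0.0055, 0.128, 0]

```text
t: 5.25
position: [509.0, 6.6, 130.9]
orientation: [-0.047, -3.141, 0.0]
wrist_force: [0.8, -0.6, 0.1]
opening: 1.005
gripper_force: 0.0
```

Emit:
arm_command:
  steps: [0, 0, 0, 0, 0, 0, 0, 0, 0, 0, 0, 0, 0, 0, 0, 0, 0, 0, 0, 0, 0, 0, 0, 0, 0, 0, 0, 0, 0, 0, 0, 0]
  gripper: 255
  force: 50

```text
t: 6.25
position: [509.5, 6.4, 131.9]
orientation: [0.047, 3.14, -0.0]
wrist_force: [-2.5, -1.5, 6.3]
opening: 0.429
gripper_force: 50.0
```

```bash
python3 -c "
from h import *
go(508.6,6.4,231,178.3)"
```

```text
t 6.25 tcp [509.5   6.4 131.9] psi 178.29 tilt [ 0.001 -0.    -1.   ] q6 0.04 F [-2.5 -1.5  6.3] T [-0.07  0.29  0.01] open 0.429 gf 50.0
 -> shift [ 0.0008 -0.0001 -0.0991] spin -0.0
```

Emit:
arm_command:
  steps: [0, 0, -0.002, 0, 0, 0, -0.008, 0, 0, 0, -0.018, 0, 0, 0, -0.03, 0, 0, 0, -0.044, 0, 0, 0, -0.056, 0, 0, 0, -0.064, 0, 0, 0, -0.068, 0, 0, 0, -0.07, 0]

```text
t: 7.38
position: [509.0, 6.6, 201.2]
orientation: [-0.047, -3.141, 0.0]
wrist_force: [0.8, -0.4, -2.2]
opening: 0.432
gripper_force: 50.3
```

```bash
python3 -c "
from h import *
go(432,341.4,201,185.1)"
```

```text
t 7.38 tcp [509.    6.6 201.2] psi 178.29 tilt [-0. -0. -1.] q6 0.04 F [ 0.8 -0.4 -2.2] T [-0.06 -0.03 -0.03] open 0.432 gf 50.3
 -> shift [8.690e-02 3.324e-01 2.000e-04] spin -0.119
```

Emit:
arm_command:
  steps: [0.001, 0.005, 0, 0, 0.005, 0.02, 0, 0, 0.012, 0.045, 0, -0.01, 0.022, 0.083, 0, -0.02, 0.032, 0.125, 0, -0.04, 0.043, 0.167, 0, -0.06, 0.054, 0.208, 0, -0.075, 0.065, 0.249, 0, -0.09, 0.074, 0.285, 0, -0.105, 0.081, 0.311, 0, -0.115, 0.085, 0.327, 0, -0.119, 0.087, 0.332, 0, -0.119]

```text
t: 8.88
position: [431.4, 341.8, 200.9]
orientation: [0.142, -3.138, 0.001]
wrist_force: [-0.8, 0.3, -2.9]
opening: 0.434
gripper_force: 50.6
```

```bash
python3 -c "
from h import *
p,d,W,K,T=cap('wrist'); g=p.max(-1); 
p,d,W,K,T=cap('top'); Z=W[:,:,2]
rect(W,(Z>185)&(Z<232)&(p.min(-1)>110)&(abs(W[:,:,0]-432)<110)&(abs(W[:,:,1]-341)<70),'rack?')
go(432,341.4,44.5,185.1)"
```

```text
rack? c [383.1 336.1] size [27.8 51.9] long deg 98.0 z 222.7 n 142 [ 89 309  27  18]
t 8.97 tcp [431.7 341.  201. ] psi -174.87 tilt [-0. -0. -1.] q6 0.58 F [-0.2  0.6 -2.8] T [-0.06 -0.06  0.  ] open 0.43 gf 50.6
 -> shift [-0.0003  0.0005  0.1565] spin 0.0
```

Emit:
arm_command:
  steps: [0, 0, 0.005, 0, 0, 0, 0.02, 0, 0, 0, 0.04, 0, 0, 0, 0.06, 0, 0, 0, 0.08, 0, 0, 0, 0.1, 0, 0, 0, 0.118, 0, 0, 0, 0.132, 0, 0, 0, 0.142, 0, 0, 0, 0.149, 0, 0, 0, 0.153, 0, 0, 0, 0.154, 0]

```text
t: 10.48
position: [432.2, 341.2, 47.3]
orientation: [-0.14, 3.138, 0.0]
wrist_force: [0.6, 0.5, -2.0]
opening: 0.431
gripper_force: 50.6
```

Emit:
arm_command:
  steps: [0, 0, 0.001, 0, 0, 0, 0.002, 0, 0, 0, 0.002, 0]

```text
t: 10.85
position: [432.1, 341.1, 45.3]
orientation: [-0.14, 3.138, 0.0]
wrist_force: [-0.2, -0.1, -2.4]
opening: 0.429
gripper_force: 50.6
```

Emit:
arm_command:
  steps: [0, 0, 0.0005, 0, 0, 0, 0.001, 0, 0, 0, 0.0015, 0, 0, 0, 0.0015, 0]

```text
t: 11.35
position: [432.1, 341.1, 44.9]
orientation: [-0.14, 3.138, 0.001]
wrist_force: [-3.0, -4.4, 8.7]
opening: 0.429
gripper_force: 51.9
```

Emit:
arm_command:
  steps: [0, 0, 0, 0, 0, 0, 0, 0, 0, 0, 0, 0, 0, 0, 0, 0, 0, 0, 0, 0, 0, 0, 0, 0]
  gripper: 0

```text
t: 12.1
position: [432.0, 341.0, 43.7]
orientation: [0.14, -3.138, 0.0]
wrist_force: [0.2, -0.5, -0.4]
opening: 0.998
gripper_force: 0.0
```

Emit:
arm_command:
  steps: [0, 0, -0.005, 0, 0, 0, -0.015, 0, 0, 0, -0.035, 0, 0, 0, -0.065, 0, 0, 0, -0.105, 0, 0, 0, -0.15, 0, 0, 0, -0.185, 0, 0, 0, -0.2, 0, 0, 0, -0.2, 0]

```text
t: 13.22
position: [432.5, 341.4, 244.5]
orientation: [-0.14, 3.137, 0.002]
wrist_force: [0.1, 0.7, -0.2]
opening: 0.997
gripper_force: 0.0
```

```bash
python3 -c "
from h import *
p,d,W,K,T=cap('top','t1.png'); Z=W[:,:,2]
p2=p;W2=W
np.savez('/tmp/t1',p=p,W=W)
p,d,W,K,T=cap('wrist','w2.png'); Z=W[:,:,2]
rect(W,(Z>45)&(Z<100)&(abs(W[:,:,0]-432)<100)&(abs(W[:,:,1]-341)<60),'rack')
big=cv2.resize(p2[160:310,220:380],None,fx=5,fy=5,interpolation=cv2.INTER_CUBIC)[:600]
cv2.imwrite('pics/t1c.png',big[:,:,::-1])
go(456.2,-357,250,186.6)"
```

```text
rack c [432.5 340.8] size [ 52.  119.6] long deg 5.1 z 67.4 n 4348 [252 133  46 100]
t 13.32 tcp [431.5 340.6 242.3] psi -174.89 tilt [-0.001 -0.001 -1.   ] q6 0.58 F [-0.6 -0.1  0.9] T [-0.04  0.03  0.01] open 1.002 gf 0.0
 -> shift [ 0.0375 -0.697  -0.0069] spin -0.026
```

View pics/t1c.png

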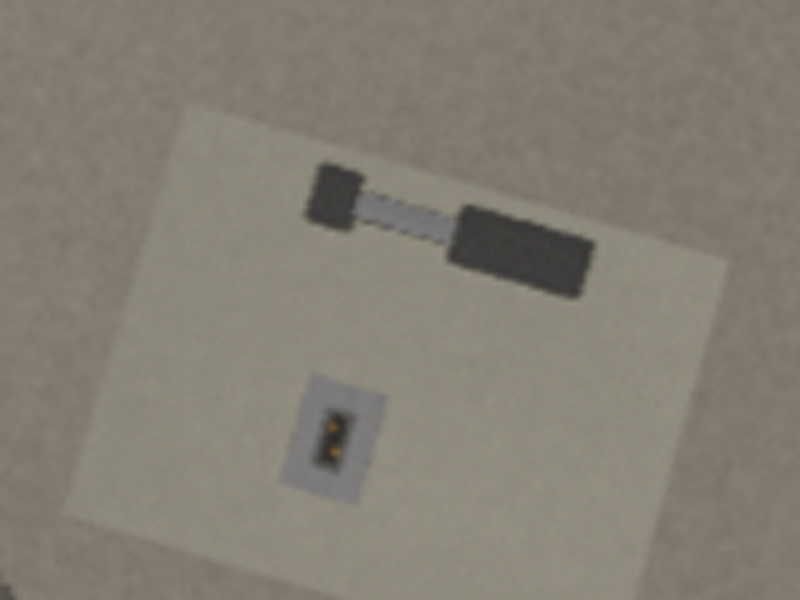

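The keyhole plate shows at crop px (333,439), full px (286.6,247.8), with its slot along the chest's x axis. The rack stands centred on the mat. I'll pass over the keyhole for a close look.

Emit:
arm_command:
  steps: [-0.001, -0.01, 0, 0, -0.004, -0.035, 0, 0.02, -0.008, -0.075, 0, 0.05, -0.012, -0.115, 0, 0.09, -0.016, -0.155, 0, 0.13, -0.02, -0.195, 0, 0.17, -0.024, -0.235, 0, 0.21, -0.029, -0.275, 0, 0.26, -0.033, -0.31, 0, 0.31, -0.036, -0.335, 0, 0.36, -0.037, -0.346, 0, 0.378, -0.037, -0.346, 0, 0.378]

```text
t: 14.82
position: [499.2, -0.7, 243.1]
orientation: [-0.453, -3.107, -0.0]
wrist_force: [-0.1, 0.5, -0.5]
opening: 0.999
gripper_force: 0.0
```

```bash
cat >> h.py <<'E'
def plate(p,W,w=None):
    X,Y,Z=W[...,0],W[...,1],W[...,2]
    near=np.hypot(X-505,Y+2)<45
    dark=(p.max(-1)<90)&near
    return near,dark
E
python3 -c "
from h import *
for n in ('wrist','top'):
    p,d,W,K,T=cap(n,'k_'+n+'.png')
    # use ray-plane z=90 for xy
    v,u=np.mgrid[0:420,0:560]
    D=np.stack([(u-K[0,2])/K[0,0],-(v-K[1,2])/K[1,1],-np.ones_like(u,float)],-1)@T[:3,:3].T
    P=T[:3,3]+D*((90-T[2,3])/D[...,2])[...,None]
    near=np.hypot(P[...,0]-505,P[...,1]+2)<45
    lab=cv2.cvtColor(p,cv2.COLOR_RGB2LAB).astype(float)
    b=lab[...,2]; print(n,np.percentile(b[near],[5,20,50,80]), np.percentile(lab[...,0][near],[2,5,20,50,80]))
    np.savez('/tmp/k_'+n,p=p,P=P,near=near)
    vs,us=np.where(near); print(us.min(),us.max(),vs.min(),vs.max())
    cv2.imwrite('pics/kc_'+n+'.png',cv2.resize(p[vs.min():vs.max(),us.min():us.max()],None,fx=4,fy=4,interpolation=cv2.INTER_CUBIC)[:600,:800,::-1])
go(456.2,-357,250,186.6)"
```

```text
wrist [128. 130. 136. 136.] [ 91.   109.15 124.   153.   190.  ]
235 314 154 232
top [136. 137. 139. 140.] [60. 61. 64. 67. 70.]
263 303 229 269
t 14.93 tcp [4.993e+02 3.000e-01 2.434e+02] psi 163.51 tilt [-0.001  0.    -1.   ] q6 0.29 F [-1.  -0.9  0.5] T [ 0.03 -0.01  0.  ] open 0.999 gf 0.0
 -> shift [-0.0601 -0.3548 -0.0067] spin -0.403
```

View pics/kc_wrist.png

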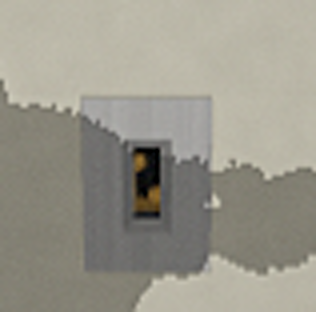

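The close view shows the plate from crop px (80,96) to (211,271) and the slot centred at (147,182), with two brass pins inside. I'll segment the plate by its neutral hue.

```bash
python3 -c "
from h import *
for n,th in(('wrist',133),):
    f=np.load('/tmp/k_'+n+'.npz'); p,P,near=f['p'],f['P'],f['near']
    lab=cv2.cvtColor(p,cv2.COLOR_RGB2LAB); m=near&(lab[...,2]<th)
    m=cv2.morphologyEx(m.astype(np.uint8),cv2.MORPH_CLOSE,np.ones((9,9)))>0
    m=cv2.morphologyEx(m.astype(np.uint8),cv2.MORPH_OPEN,np.ones((5,5)))>0
    rect(P,m,n)
    rect(P,(cv2.morphologyEx((near&(p.min(-1)<45)).astype(np.uint8),cv2.MORPH_CLOSE,np.ones((3,3)))>0),'slot')
f=np.load('/tmp/k_top.npz');P=f['P'];print('top px->',P[248,287],P[248,286]); 
p=f['p']; rect(P,(f['near']&(p.max(-1)<45)),'slot top')
f=np.load('/tmp/k_wrist.npz');P=f['P'];print(P[199,271])
"
```

```text
wrist c [510.8  -7.8] size [35.8 49. ] long deg 164.0 z 90.0 n 1394 [255 179  33  43]
slot c [509.3  -7.4] size [ 6.7 18.5] long deg 163.4 z 90.0 n 103 [268 191   7  17]
top px-> [507.98044757 -10.2655708   90.        ] [507.98268315  -8.06752078  90.        ]Traceback (most recent call last):
  File "<string>", line 11, in <module>
    p=f['p']; rect(P,(f['near']&(p.max(-1)<45)),'slot top')
              ~~~~^^^^^^^^^^^^^^^^^^^^^^^^^^^^^^^^^^^^^^^^^
  File "h.py", line 20, in rect
    k=1+np.argmax(st[1:,4]); P=W[l==k];
        ~~~~~~~~~^^^^^^^^^^
    return _wrapfunc(a, 'argmax', axis=axis, out=out, **kwds)
    return bound(*args, **kwds)
ValueError: attempt to get argmax of an empty sequence
```

Emit:
arm_command:
  steps: [-0.002, -0.01, 0, 0, -0.007, -0.035, 0, -0.02, -0.014, -0.075, 0, -0.05, -0.021, -0.115, 0, -0.09, -0.028, -0.155, 0, -0.13, -0.035, -0.195, 0, -0.18, -0.042, -0.235, 0, -0.23, -0.049, -0.275, 0, -0.28, -0.055, -0.315, 0, -0.33, -0.059, -0.342, 0, -0.38, -0.06, -0.354, 0, -0.403, -0.06, -0.355, 0, -0.403]

```text
t: 16.42
position: [455.8, -358.2, 243.5]
orientation: [0.178, -3.136, -0.0]
wrist_force: [-0.2, 0.3, -0.0]
opening: 1.001
gripper_force: 0.0
```

```bash
python3 -c "
from h import *
p,d,W,K,T=cap('wrist','w3.png'); Z=W[:,:,2]
nr=np.hypot(W[...,0]-456,W[...,1]+357)<60
rect(W,nr&(Z>65),'key'); rect(W,nr&(Z>20)&(Z<42),'stand')
print(np.nanmax(np.where(nr,Z,0)))
go(456.2,-357,75,186.6)"
```

```text
key c [ 451.5 -357.5] size [ 34.1 120. ] long deg 96.6 z 349.3 n 37450 [ 80 253 396 167]
stand c [ 457.8 -357.3] size [50.  60.3] long deg 7.0 z 30.6 n 1465 [256 157  39  47]
370.1344321352882
t 16.48 tcp [ 456.  -357.7  243.6] psi -173.49 tilt [-0.  0. -1.] q6 -0.78 F [-0.1 -0.4  0.5] T [-0.07 -0.03 -0.01] open 0.999 gf 0.0
 -> shift [-0.0004  0.0006  0.1686] spin -0.001
```

Emit:
arm_command:
  steps: [0, 0.0005, 0.01, 0, 0, 0.0005, 0.03, 0, 0, 0.0005, 0.06, 0, 0, 0.0005, 0.09, 0, 0, 0.0005, 0.12, 0, 0, 0.0005, 0.145, 0, 0, 0.0005, 0.165, 0, 0, 0.0005, 0.18, 0, 0, 0.0005, 0.187, 0, 0, 0.0005, 0.189, 0, 0, 0.0005, 0.189, 0]

```text
t: 17.85
position: [456.5, -357.5, 55.2]
orientation: [-0.179, 3.136, -0.001]
wrist_force: [0.5, -1.2, 0.5]
opening: 1.002
gripper_force: 0.0
```

Emit:
arm_command:
  steps: [0, 0, 0, 0, 0, 0, 0, 0, 0, 0, 0, 0, 0, 0, 0, 0, 0, 0, 0, 0, 0, 0, 0, 0, 0, 0, 0, 0, 0, 0, 0, 0]
  gripper: 255
  force: 30

```text
t: 18.85
position: [456.1, -357.3, 54.8]
orientation: [-0.179, 3.136, -0.0]
wrist_force: [-1.5, -0.0, 2.6]
opening: 0.103
gripper_force: 32.2
```

```bash
python3 -c "
from h import *
go(456.2,-357,150,186.6)"
```

```text
t 18.85 tcp [ 456.1 -357.3   54.8] psi -173.46 tilt [ 0. -0. -1.] q6 -0.78 F [-1.5 -0.   2.6] T [-0.06  0.08  0.03] open 0.103 gf 32.2
 -> shift [-0.0001  0.0003 -0.0952] spin -0.001
```

Emit:
arm_command:
  steps: [0, 0, 0, 0, 0, 0, -0.002, 0, 0, 0, -0.008, 0, 0, 0, -0.018, 0, 0, 0, -0.03, 0, 0, 0, -0.045, 0, 0, 0, -0.07, 0, 0, 0, -0.1, 0, 0, 0, -0.125, 0, 0, 0, -0.14, 0, 0, 0, -0.145, 0, 0, 0, -0.145, 0]
  gripper: 255
  force: 100

```text
t: 20.35
position: [455.9, -357.1, 199.4]
orientation: [0.179, -3.136, -0.0]
wrist_force: [0.5, 0.7, -0.3]
opening: 0.074
gripper_force: 98.3
```

```bash
python3 -c "
from h import *
p,d,W,K,T=cap('wrist','w4.png')
cv2.imwrite('pics/w4c.png',p[180:420,160:400,::-1])
c=np.linalg.inv(T)
s=status.read_state();M=R.from_rotvec(s['orientation']).as_matrix()
def px(x,y,z):
    q=c@np.r_[M@[x,y,z]+s['position'],1]; return (K[0,2]+K[0,0]*q[0]/-q[2], K[1,2]-K[1,1]*q[1]/-q[2])
print('head ctr',px(0,0,-5),'tip',px(0,0,50), 'head top',px(0,0,-30))
go(510,-7.8,200,163.4)"
```

```text
head ctr (np.float64(274.2566004720979), np.float64(243.64322796048782)) tip (np.float64(274.4466461380048), np.float64(215.8945485555285)) head top (np.float64(274.12545932685805), np.float64(262.7912236734906))
t 20.4 tcp [ 455.7 -356.9  198.9] psi -173.46 tilt [-0.001  0.001 -1.   ] q6 -0.78 F [ 0.1 -0.6 -0.4] T [ 0.05 -0.02  0.02] open 0.071 gf 98.3
 -> shift [-0.0938  0.3406 -0.0009] spin 0.404
```

View pics/w4.png

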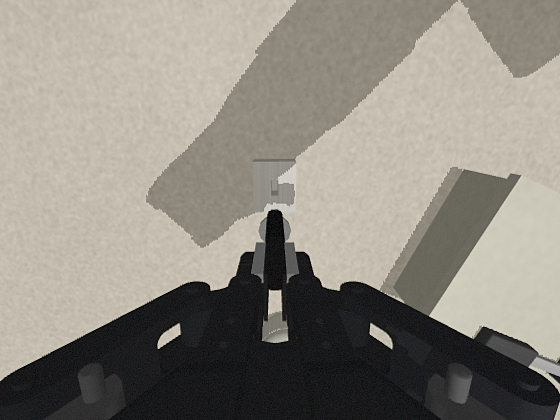

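The key is held straight, head at px (274,245), with its collar visible at (275,231) and clear of the stand. Next I'll carry it over the keyhole.

Emit:
arm_command:
  steps: [-0.003, 0.01, 0, 0, -0.01, 0.035, 0, 0.02, -0.02, 0.073, 0, 0.05, -0.031, 0.112, 0, 0.09, -0.042, 0.151, 0, 0.13, -0.053, 0.19, 0, 0.18, -0.064, 0.229, 0, 0.23, -0.075, 0.268, 0, 0.28, -0.083, 0.303, 0, 0.33, -0.09, 0.328, 0, 0.38, -0.0935, 0.339, 0, 0.404, -0.0935, 0.34, 0, 0.404]

```text
t: 21.9
position: [509.6, -7.6, 199.1]
orientation: [-0.45, -3.108, 0.0]
wrist_force: [-0.2, -1.3, -1.4]
opening: 0.075
gripper_force: 98.4
```

```bash
python3 -c "
from h import *
p,d,W,K,T=cap('wrist','w5.png')
cv2.imwrite('pics/w5c.png',cv2.resize(p[150:270,195:355],None,fx=5,fy=5,interpolation=cv2.INTER_CUBIC)[:,:,::-1])
go(510.2,-7.6,150,163.4)"
```

```text
t 21.95 tcp [509.6  -8.1 199.2] psi 163.49 tilt [-0.001  0.    -1.   ] q6 0.27 F [-0.2  0.9 -0.2] T [-0.01  0.    0.03] open 0.076 gf 98.4
 -> shift [-0.0005  0.0007  0.0492] spin 0.002
```

View pics/w5c.png

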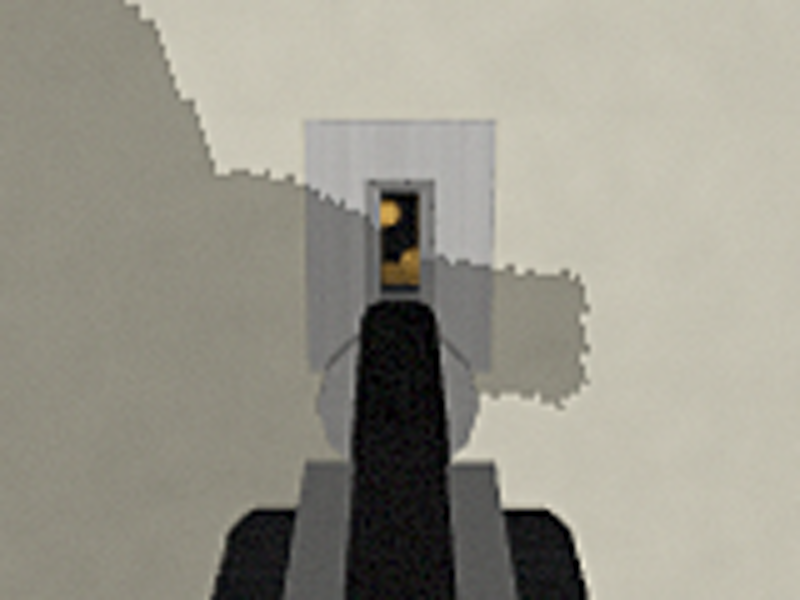

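The slot is centred at crop px (400,240), directly in line with the key head (399), so no lateral correction is needed. Lowering into the mouth now.

Emit:
arm_command:
  steps: [0, 0.0003, 0.005, 0, 0, 0.0003, 0.015, 0, 0, 0.0003, 0.028, 0, 0, 0.0003, 0.04, 0, 0, 0.0003, 0.049, 0, 0, 0.0003, 0.054, 0, 0, 0.0003, 0.058, 0, 0, 0.0003, 0.061, 0, 0, 0.0003, 0.0625, 0, 0, 0.0003, 0.0625, 0]

```text
t: 23.2
position: [510.3, -8.5, 137.3]
orientation: [0.454, 3.109, 0.0]
wrist_force: [-0.1, -0.5, -0.3]
opening: 0.074
gripper_force: 98.4
```

```bash
python3 -c "
from h import *
go(510.2,-7.6,136,163.4)"
```

```text
t 23.2 tcp [510.3  -8.5 137.3] psi 163.39 tilt [ 0. -0. -1.] q6 0.27 F [-0.1 -0.5 -0.3] T [0.03 0.05 0.02] open 0.074 gf 98.4
 -> shift [0.0004 0.0008 0.0013] spin -0.0
```

Emit:
arm_command:
  steps: [0, 0.0003, 0.001, 0, 0, 0.0003, 0.002, 0, 0, 0.0003, 0.003, 0, 0, 0.0003, 0.003, 0]

```text
t: 23.7
position: [510.4, -8.2, 134.1]
orientation: [-0.454, -3.109, 0.0]
wrist_force: [-0.0, 1.0, 0.4]
opening: 0.073
gripper_force: 98.4
```

Emit:
arm_command:
  steps: [0, 0, 0.001, 0, 0, 0, 0.002, 0, 0, 0, 0.002, 0]

```text
t: 24.08
position: [510.8, -8.3, 132.5]
orientation: [0.454, 3.108, -0.0]
wrist_force: [0.9, -1.3, 1.7]
opening: 0.07
gripper_force: 98.7
```

Emit:
arm_command:
  steps: [0, 0.0015, 0.0008, 0, 0, -0.0015, 0.0008, 0, 0, 0, 0.001, 0.12, 0, 0, 0.001, -0.08, 0, 0.0015, 0.0012, 0, 0, -0.0015, 0.0012, 0, 0, 0, 0.0014, 0.12, 0, 0, 0.0014, -0.08, 0, 0, 0.0014, 0]

```text
t: 25.2
position: [510.7, -8.4, 130.9]
orientation: [0.452, 3.108, 0.0]
wrist_force: [1.9, -1.0, 2.3]
opening: 0.072
gripper_force: 98.7
```

Progressing; I'll repeat with slightly deeper targets.

Emit:
arm_command:
  steps: [0, 0.0015, 0.001, 0, 0, -0.0015, 0.001, 0, 0, 0, 0.0013, 0.12, 0, 0, 0.0013, -0.08, 0, 0.0015, 0.0015, 0, 0, -0.0015, 0.0015, 0, 0, 0, 0.0018, 0.12, 0, 0, 0.0018, -0.08, 0, 0, 0.0018, 0]

```text
t: 26.32
position: [509.6, -8.2, 128.4]
orientation: [-0.45, -3.108, -0.001]
wrist_force: [-0.4, -0.0, 0.4]
opening: 0.072
gripper_force: 98.4
```

Emit:
arm_command:
  steps: [0, 0.0015, 0.0008, 0, 0, -0.0015, 0.0008, 0, 0, 0, 0.001, 0.12, 0, 0, 0.001, -0.08, 0, 0.0015, 0.0012, 0, 0, -0.0015, 0.0012, 0, 0, 0, 0.0014, 0.12, 0, 0, 0.0014, -0.08, 0, 0, 0.0014, 0]

```text
t: 27.45
position: [510.0, -8.3, 127.4]
orientation: [-0.45, -3.109, -0.0]
wrist_force: [0.7, -0.3, -0.4]
opening: 0.073
gripper_force: 98.3
```

Emit:
arm_command:
  steps: [0, 0, 0.001, 0, 0, 0, 0.002, 0, 0, 0, 0.003, 0, 0, 0, 0.004, 0, 0, 0, 0.004, 0]

```text
t: 28.08
position: [510.3, -8.2, 123.5]
orientation: [-0.453, -3.109, 0.0]
wrist_force: [-0.4, -0.2, -0.6]
opening: 0.072
gripper_force: 98.3
```

Emit:
arm_command:
  steps: [0, 0, 0.001, 0, 0, 0, 0.002, 0, 0, 0, 0.003, 0, 0, 0, 0.004, 0, 0, 0, 0.005, 0, 0, 0, 0.006, 0, 0, 0, 0.006, 0]

```text
t: 28.95
position: [510.3, -8.2, 117.5]
orientation: [-0.454, -3.108, -0.0]
wrist_force: [-0.2, -0.4, -0.3]
opening: 0.075
gripper_force: 98.4
```

Emit:
arm_command:
  steps: [0, 0, 0.001, 0, 0, 0, 0.002, 0, 0, 0, 0.0025, 0, 0, 0, 0.0025, 0]

```text
t: 29.45
position: [510.3, -8.2, 115.1]
orientation: [-0.454, -3.109, 0.0]
wrist_force: [-0.6, 0.1, -0.3]
opening: 0.069
gripper_force: 98.4
```

Emit:
arm_command:
  steps: [0, 0, 0.0005, 0, 0, 0, 0.001, 0, 0, 0, 0.0015, 0, 0, 0, 0.0015, 0]

```text
t: 29.95
position: [510.9, -8.3, 114.9]
orientation: [0.454, 3.107, 0.0]
wrist_force: [-2.9, -0.2, 10.4]
opening: 0.07
gripper_force: 99.8
```

The collar is seated (10 N at the expected depth). Now the turn, in two parts.

Emit:
arm_command:
  steps: [0, 0, -0.0004, 0.1, 0, 0, -0.0004, 0.22, 0, 0, -0.0004, 0.34, 0, 0, -0.0004, 0.46, 0, 0, -0.0004, 0.58, 0, 0, -0.0004, 0.7, 0, 0, -0.0004, 0.8, 0, 0, -0.0004, 0.8, 0, 0, -0.0004, 0.8]

```text
t: 31.08
position: [511.3, -8.4, 115.0]
orientation: [1.628, 2.685, 0.001]
wrist_force: [-0.8, -0.9, 6.6]
opening: 0.074
gripper_force: 99.3
```

```bash
python3 -c "
from h import *
go(510.2,-7.6,115,163.4-103)"
```

```text
t 31.07 tcp [511.3  -8.4 115. ] psi 117.56 tilt [ 0.002 -0.    -1.   ] q6 1.07 F [-0.8 -0.9  6.6] T [-0.12  0.27  0.03] open 0.074 gf 99.3
 -> shift [ 0.0012 -0.0006 -0.    ] spin 0.998
```

Lateral forces stay small, so I'll turn the rest.

Emit:
arm_command:
  steps: [0, 0, 0, 0.12, 0, 0, 0, 0.24, 0, 0, 0, 0.36, 0, 0, 0, 0.48, 0, 0, 0, 0.6, 0, 0, 0, 0.72, 0, 0, 0, 0.84, 0, 0, 0, 0.94, 0, 0, 0, 1.0, 0, 0, 0, 1.0, 0, 0, 0, 1.0]

```text
t: 32.45
position: [510.9, -8.6, 115.0]
orientation: [2.716, 1.576, 0.001]
wrist_force: [-2.1, -1.3, 7.3]
opening: 0.075
gripper_force: 99.5
```

```bash
python3 -c "
from h import *
go(510.2,-7.6,115,163.4-103)
p,d,W,K,T=cap('top','t3.png');Z=W[:,:,2]
rect(W,(Z>94)&(Z<125)&win(275,345,185,225),'bolt')"
```

```text
t 32.45 tcp [510.9  -8.6 115. ] psi 60.27 tilt [ 0.001 -0.001 -1.   ] q6 2.07 F [-2.1 -1.3  7.3] T [-0.34  0.52  0.12] open 0.075 gf 99.5
 -> shift [ 0.0005 -0.0011 -0.    ] spin -0.002
bolt c [595.3 -75.3] size [26.  92.7] long deg 72.9 z 105.7 n 348 [296 200  43  16]
```

Emit:
arm_command:
  steps: [0, 0, 0, 0.05, 0, 0, 0, 0.1, 0, 0, 0, 0.1]

```text
t: 32.88
position: [510.8, -8.6, 115.0]
orientation: [2.791, 1.439, 0.001]
wrist_force: [-2.2, -1.9, 7.9]
opening: 0.072
gripper_force: 99.6
```

```bash
python3 -c "
from h import *
go(510.2,-7.6,115,163.4-103)
p,d,W,K,T=cap('wrist','w6.png')
p,d,W,K,T=cap('top')
cv2.imwrite('pics/t4c.png',cv2.resize(p[160:310,220:380],None,fx=4,fy=4,interpolation=cv2.INTER_CUBIC)[:600,:,::-1])"
```

```text
t 32.88 tcp [510.8  -8.6 115. ] psi 54.54 tilt [ 0.001 -0.001 -1.   ] q6 2.17 F [-2.2 -1.9  7.9] T [-0.39  0.54  0.34] open 0.072 gf 99.6
 -> shift [ 0.0005 -0.0011 -0.    ] spin -0.102
```

View pics/w6.png

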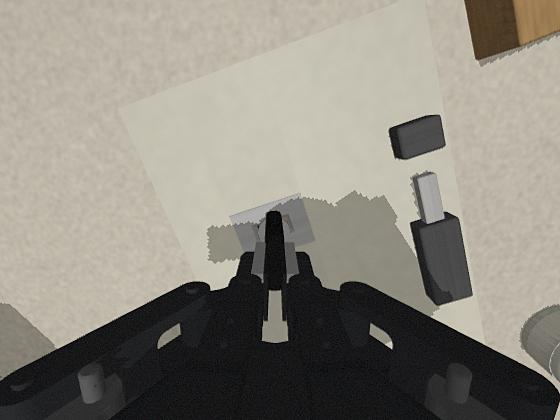

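The bolt tip at px (428,175) has drawn clear of its keeper at (417,137). The torque rose from 0.12 to 0.34 N m, so the plug is at its stop. A brief settle, then hand in.

Emit:
arm_command:
  steps: [0, 0, 0, 0.02, 0, 0, 0, 0.02, 0, 0, 0, 0.02, 0, 0, 0, 0.02]

```text
t: 33.48
position: [510.8, -8.6, 115.0]
orientation: [2.805, 1.412, 0.001]
wrist_force: [-2.0, -1.0, 7.6]
opening: 0.071
gripper_force: 99.7
```

```bash
python3 -c "
from h import *
go(510.2,-7.6,115,54)
print(arm.sign_off())"
```

```text
t 33.48 tcp [510.8  -8.6 115. ] psi 53.43 tilt [ 0.001 -0.001 -1.   ] q6 2.19 F [-2.  -1.   7.6] T [-0.4   0.53  0.42] open 0.071 gf 99.7
 -> shift [ 0.0005 -0.0011 -0.    ] spin -0.01
the job is handed in; nothing more can be done
None
```

Handed in at 33.5 s: the rack stands upright in the middle of the mat, the key is fully in and held turned against its stop with the bolt drawn back, and the bottle, jar and box were never touched.

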